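Mount the receiver and set its address rockers

TASK

Lift the white receiver out of the black caddy, stand it on the blue pad and let go, so that you can take it again by its long sides; then lower its keyhole over the screw head on the orange bracket, red lamp at the bracket's roomy end, and pull it along the bracket, away from that end, until it is locked fully home. Then use the red-handled pick to press the four little rockers to on, off, on, off, counted from the red lamp (on = the end beside the green stripe pressed down), and stand the pick back in its grey block. Leave the other things on the stool where they are.

Things in the scene. Friction and masses are not known exactly. Their poses are not given: they have to be found in the camera images.
- receiver_center (a point): centre of the white receiver box, 64 x 46 x 36 mm (x, y, z) plus rockers on top, 180 g; the point is 20 mm above its underside. x = long axis, towards the red lamp; +y = green-stripe side; z up. At the start it stands in the caddy with only its short ends free to grasp (across 64 mm); in the bracket only its long sides are free (46 mm).
- receiver_lamp (a point): red lamp, 7 mm wide, on top of the receiver at the +x end, 27.5 mm from its centre
- keyhole (a point): middle of the keyhole's 17 x 17 mm opening in the receiver's underside, 11 mm to -x of receiver_center; receiver's axes. From it an 8 mm wide slot runs towards +x; the screw's axis stops in it 16 mm from this point (5 mm to +x of receiver_center). The lip is 4 mm thick; the cavity above it ends 12 mm above the underside.
- caddy: black plastic caddy, fixed; origin under the middle of the cradle that holds the receiver (underside 4 mm above the origin, axes at the start the caddy's). The cradle's walls, 30 mm high, stand 1.5 mm off the receiver's long sides, x from -30 to +30 mm; an open tilt-out bin, about 58 mm high, lies beyond the +y wall (y 27 to 78, x within 46 mm).
- pad_top (a point): centre of the top face of the blue pad, 130 x 110 mm (x, y), 4 mm thick, fixed; z up
- bracket_home (a point): where receiver_center lies, with the same axes, when locked home in the fixed orange bracket; 26 mm above the stool (plate 6 mm thick, 42 mm wide in y). The receiver goes down with its centre at x = +16 mm and is pulled 16 mm to -x until the neck stops it. End cheeks, 46 mm wide, rising 42 mm above the stool, at x = -40 to -35 (3 mm beyond the locked receiver) and +53 to +58 mm (roomy end).
- screw_head (a point): top centre of the bracket's upright screw: neck 5 mm thick, steel head 12 mm across and 3 mm thick, its underside 5.5 mm and top 8.5 mm above the plate; 5 mm to +x of bracket_home, same axes
- rocker1 (a joint): rocker 1, nearest the red lamp, at receiver x = +15 mm, y = 0; one of four yellow rockers, 9 mm wide, 20 mm long along the receiver's y, side by side at a 12 mm pitch, each hinged at mid-length on a pin along x, 37.5 mm above the underside (17.5 mm above receiver_center). +0.3 rad = ON (the end beside the green stripe, +y, down); -0.3 rad = OFF (that end up, the -y end down).
- rocker2 (a joint): rocker 2, as rocker 1, at receiver x = +3 mm. Friction holds each rocker where it is left, and some start only half-way. About 2 to 3 N on the raised end, 7 mm from the pin, moves it; its hard stops take 8 N well; the raised end's top there is about 42.5 mm above the receiver's underside, the lowered end's 38 mm; press it right down to its stop, home at 38 to 39 mm.
- rocker3 (a joint): rocker 3, as rocker 1, at receiver x = -9 mm
- rocker4 (a joint): rocker 4, as rocker 1, at receiver x = -21 mm
- pick_center (a point): middle of the pick's red square handle, 16 x 16 x 60 mm, upright; sides along x and y. Below the handle a steel shaft 8 mm thick and 45 mm long tapers over the last 10 mm to a 5 mm flat tip, 75 mm below this point. 40 g. Stands in the block with the handle's shoulder on the block's top.
- block_mouth (a point): centre of the hole's mouth in the top of the fixed grey block, 56 x 56 x 52 mm; the hole is 13 mm wide and goes right through. The pick's centre is 30 mm above this point when it is seated.
- dumbbell: chrome dumbbell handle, 360 mm long, 42 mm high, lying; leave alone
- clip_a: grey collar clip, 54 mm wide ring with a 55 mm tab, 25 mm high; leave alone
- clip_b: grey collar clip, the same; leave alone
- ball_center (a point): green lacrosse ball, 63 mm, in a rubber ring; leave alone
- jar: glass jar with a screw lid, 72 mm wide, 100 mm high; origin at its underside; leave alone
There are look-alikes about, which are no part of the job. Of the things shaped like the part that bears pick_center, the red one is meant.

How it is judged:
By the outcome, as a careful person would: the job done as asked, in the order asked, and still so for the second after the job is handed in, with the robot touching nothing.
It also fails if it takes over 64 s, if anything falls off the work surface, if the arm or the gripper's body presses on something with over 40 N, if the wrist force passes 120 N, or if a joint passes its speed limit or range.

ROBOT

A 6-joint arm with a two-finger parallel gripper is mounted at the origin on the work surface. World frame = base frame: x ahead of the robot, y to its left, z up, the work surface at z = 0. Lengths are in m, angles in rad, forces in N, time in s.
With the tool pointing down it reaches from about 0.4 to 0.925 m from the base axis. Payload 12.5 kg.
Tool frame: the origin (TCP) lies at the centre of the arm's flange, where the gripper is bolted on; the fingertips stand 190 mm ahead of it and the grasp point (between the pads) lies 171 mm ahead of it; z points along the fingers, y is the direction in which the jaws open and shut (so a half turn about z gives the same grasp; the last joint's range is limited). The gripper opens to 95 mm and grips with 3 to 60 N. Pads are 20 mm wide; open, the fingers measure 119 mm over their backs; the gripper's body (75 mm by 180 mm) begins 59 mm behind the grasp point.
Start: joints at [-1.307, 0.491, 1.559, -0, 1.092, -0.106], TCP at [0.226, -0.583, 0.405] pointing down, gripper open.
Joint ranges: [-3.1, 3.1], [-0.84, 2.19], [0.05, 2.79], [-1.13, 4.28], [0.06, 2.93], [-2.69, 2.69]. Speed limits (rad/s): [2.22, 2.22, 2.79, 3.14, 3.14, 3.14].

INTERFACE

Orientations are given as [roll, pitch, yaw] about the fixed x, y, z axes, in that order (R = Rz(yaw) Ry(pitch) Rx(roll)).
In Python, from station import ctrl gives the robot as it stands.
- The arm moves only by the tool drive_tool, never from a script. Its argument "moves" is a list that holds one entry, the list of rows, each a list of 6 numbers: the shift along the tool's x, y, z in cm, then the turn, a rotation vector about the tool's x, y, z in rad. A call has 1 to 5 rows; each row shifts and turns the commanded pose from where the row before left it, along the tool's axes as they then stand; what a row does not reach is not made up. A row lasts 1/12 s, in which the tool goes at most 41.7 mm and 7.16 degrees, less where a joint would pass 70% of its speed; a pose out of reach is approached as far as the arm can. A call with a gripper value outside its range is refused whole. "gripper" is the opening in per cent of the stroke, from 0 (shut) to 100 (fully open), set as the call begins (left out, the last holds). The fingers move at their own pace and stop on an object; the grip force is fixed at half the most. Time passes only in rows, so rows that do not move let the fingers close. It gives the time, the measured TCP pose, the force and the opening at its end, in the units of the state.
- ctrl.observe(): the state, without advancing time (a new reading comes with each control period).
- ctrl.read_camera(name): name is "scene" or "top" or "wrist"; returns (picture, depth): 480x640x3 uint8, red, green, blue; 480x640 float32, m along the optical axis (not along the pixel's ray), 0 where there is no reading.
- ctrl.calibration(name): a dict with "camera_matrix" (3x3 intrinsics, pixels), "k1" (the pictures are not rectified: a ray, as slopes to the right and down, at radius r is drawn at 1 + k1 r^2 times it, then the intrinsics apply), "extrinsics" (4x4, takes a point from world to camera coordinates); the wrist camera has in their place "T_tool_cam" (4x4, takes a point from camera to tool coordinates, whose origin is the TCP and whose axes are the flange's). Camera axes: x right, y up, looking along -z (the intrinsics and any distortion apply to the point x, -y, -z); pixel columns grow to the right and rows downward; lengths in m; the calibration is good to about 2 mm. A picture is of the moment at which its call begins: read the wrist's pose just before it. calibration takes no time and is no camera call.
- ctrl.hand_in(): hands the job in, once; it reports no verdict.
Trained networks look in the newest picture that a camera, given by its name, has taken for a name from the list of things; names that differ only in an ending like _2 or _b are one class to them, and where a whole thing is asked for, a point or a joint stands for the part that bears it (a point fixed in the world has none). Each returns a list of dicts, best first, with "confidence" (0 to 1); they miss things now and then, are a little off and sometimes report something else, mostly with a low value. They report only what shows in the picture. A call takes as long as a camera call. They do not tell look-alikes from the thing itself.
- ctrl.boxes_of(camera, name): "location" ([column, row] in pixels, amid what is visible of it).
- ctrl.landmark_of(camera, name): "location" ([column, row] in pixels: a listed point, or the origin of a listed thing).
The state is a dict: "time": time; "q": joint angles; "qd": joint speeds; "joint_torque": joint torques, N m; "position": TCP position; "orientation": TCP orientation; "wrist_force": force on the tool from outside, world axes, zero at the start; "ft_torque": the same for the moment, N m; "finger_gap": opening from 0.0 (shut) to 1.0 (fully open).
Only numpy, scipy, OpenCV 4.12 (cv2) and the standard library are available. Lean on these libraries where they do the work, as an engineer would, in place of code of your own. Each camera call takes 0.05 s, during which the arm holds its last target. There are 200 camera calls.

## Working session

There is one attempt and no reset: what is moved stays moved. The work goes in short steps, Python scripts to look and compute and a tool call to move; the robot and the scene stay as the last step left them, time stands still between calls to the robot, and variables do not carry over. Pictures are saved under pics/ and viewed, about 8 in all and at most 12, crops included, and the job is handed in when it is done.

Besides the shell and the picture viewer there is one more tool, called after "Emit:" as name([rows], argument=value, ...), one row to a line, values as JSON. drive_tool: Moves the arm, as the interface text tells. Its arguments: {"type":"object","properties":{"moves":{"type":"array"},"gripper":{"type":"number"}},"required":["moves"]}

```bash
ls; mkdir -p pics; cat > h.py <<'E'
import numpy as np, cv2
from scipy.spatial.transform import Rotation as R
from station import ctrl
def ext(cam,st=None):
    c=ctrl.calibration(cam); K=np.array(c["camera_matrix"]);k1=c["k1"]
    if cam=="wrist":
        st=st or ctrl.observe()
        T=np.eye(4);T[:3,:3]=R.from_euler('xyz',st["orientation"]).as_matrix();T[:3,3]=st["position"]
        W=T@np.array(c["T_tool_cam"])
    else: W=np.linalg.inv(np.array(c["extrinsics"]))
    return K,k1,W
def ray(cam,px,st=None):
    K,k1,W=ext(cam,st)
    p=cv2.undistortPoints(np.array([[px]],float),K,np.array([k1,0,0,0,0.]))[0,0]
    return W[:3,3],W[:3,:3]@np.array([p[0],-p[1],-1.])
def at_z(cam,px,z,st=None):
    o,d=ray(cam,px,st); return o+d*(z-o[2])/d[2]
def at_d(cam,px,dep,st=None):
    o,d=ray(cam,px,st); return o+d*dep
def proj(cam,P,st=None):
    K,k1,W=ext(cam,st); q=np.linalg.inv(W)@np.append(P,1)
    a=np.array([q[0],-q[1]])/-q[2]; a=a*(1+k1*(a@a)); return K[:2,:2]@a+K[:2,2]
def save(im,name): cv2.imwrite("pics/"+name,im[:,:,::-1])
def cloud(cam,dep,st=None):
    K,k1,W=ext(cam,st); h,w=dep.shape
    u,v=np.meshgrid(np.arange(w),np.arange(h))
    p=cv2.undistortPoints(np.stack([u,v],-1).reshape(-1,1,2).astype(float),K,np.array([k1,0,0,0,0.]))[:,0].reshape(h,w,2)
    d=np.stack([p[...,0],-p[...,1],-np.ones((h,w))],-1)*dep[...,None]
    return d@W[:3,:3].T+W[:3,3]
E
python3 - <<'E'
from h import *
print(ctrl.observe())
ims=[]
for c in ("top","scene"):
    im,d=ctrl.read_camera(c); save(im,c+"0.png"); np.save(c+"0d.npy",d); np.save(c+"0.npy",im)
    print(c,ctrl.calibration(c))
    for n in ["receiver_center","receiver_lamp","caddy","pad_top","bracket_home","screw_head","pick_center","block_mouth","dumbbell","clip_a","ball_center","jar"]:
        r=ctrl.landmark_of(c,n)
        print(n,[(np.round(x["location"]).tolist(),round(x["confidence"],2),np.round(at_d(c,x["location"],d[int(x["location"][1]),int(x["location"][0])]),3).tolist()) for x in r[:3]])
print(ctrl.calibration("wrist"))
E
```

```text
pics
{'time': 0.0, 'q': array([-1.30657541e+00,  4.91567485e-01,  1.55945379e+00, -2.16093285e-05,
        1.09166730e+00, -1.05568538e-01]), 'qd': array([-2.54174828e-05, -1.05129441e-03, -1.46207337e-03,  9.34246150e-04,
        2.98367779e-04, -3.99245300e-04]), 'joint_torque': array([ 2.54856677e-04, -6.12647367e+01, -2.58187151e+01,  6.92519965e-02,
        4.82321181e-02, -1.34558427e-04]), 'position': array([ 0.22591707, -0.58270808,  0.40415521]), 'orientation': array([-3.14050081e+00, -9.64218325e-05,  3.69799373e-01]), 'wrist_force': array([ 0.11367998,  0.25410008, -1.01708002]), 'ft_torque': array([0.00325739, 0.01748291, 0.01713936]), 'finger_gap': 0.9941027139820321}
top {'camera_matrix': array([[506.11303035,   0.        , 317.17857403],
       [  0.        , 506.11303035, 241.60424462],
       [  0.        ,   0.        ,   1.        ]]), 'k1': -0.05845076908210337, 'extrinsics': array([[-0.02674822, -0.999275  ,  0.02709243, -0.01887984],
       [ 0.98972422, -0.02266483,  0.14118173, -0.58481497],
       [-0.14046533,  0.03059039,  0.98961291, -0.86164148],
       [
[... 2346 characters left out ...]
346.0, 285.0], 0.16, [0.608, 0.038, 0.006])]
jar [([436.0, 352.0], 0.81, [0.753, 0.189, 0.041]), ([190.0, 192.0], 0.2, [0.504, -0.262, 0.096])]
{'camera_matrix': array([[412.95495875,   0.        , 322.83172852],
       [  0.        , 412.95495875, 229.84733572],
       [  0.        ,   0.        ,   1.        ]]), 'k1': -0.06557599057632624, 'T_tool_cam': array([[ 1.67295940e-04,  9.55595468e-01,  2.94681649e-01,
         8.31882894e-02],
       [ 9.99999966e-01, -1.00791272e-04, -2.40870960e-04,
        -6.97674356e-04],
       [-2.00473859e-04,  2.94681679e-01, -9.55595452e-01,
         1.95361467e-02],
       [ 0.00000000e+00,  0.00000000e+00,  0.00000000e+00,
         1.00000000e+00]])}
```

View pics/top0.png

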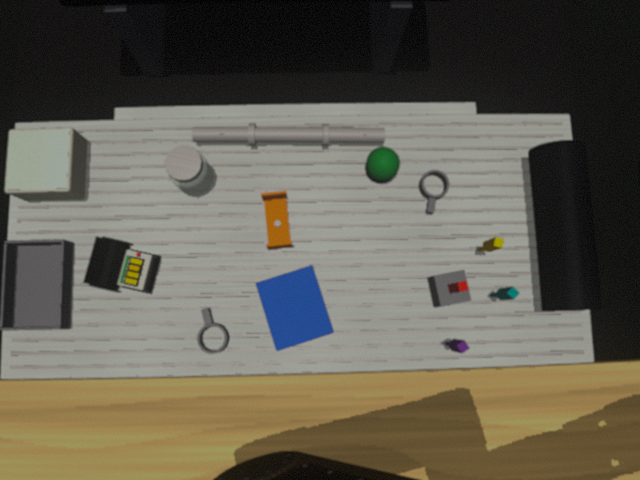

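View pics/scene0.png

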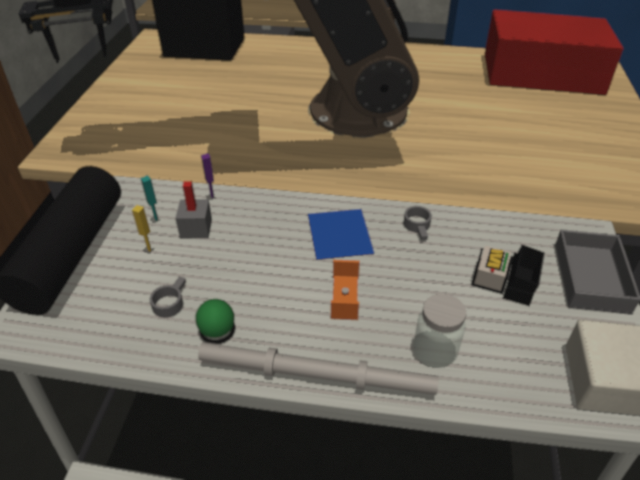

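Emit:
drive_tool([
  [[3.46,-1.91,0.24,0,0,0],[3.46,-1.91,0.24,0,0,0],[3.46,-1.91,0.24,0,0,0],[3.46,-1.91,0.24,0,0,0],[3.46,-1.91,0.24,0,0,0]],
], gripper=100)

```text
time: 1.72
position: [0.3535, -0.4297, 0.3928]
orientation: [3.141, -0.0, 0.369]
wrist_force: [0.9, -0.7, 0.5]
finger_gap: 1.002
```

Emit:
drive_tool([
  [[3.46,-1.91,0.24,0,0,0],[3.46,-1.91,0.24,0,0,0],[3.46,-1.91,0.24,0,0,0],[3.46,-1.91,0.24,0,0,0],[3.46,-1.91,0.24,0,0,0]],
])

```text
time: 2.13
position: [0.4804, -0.2779, 0.3808]
orientation: [3.141, -0.0, 0.37]
wrist_force: [0.9, -0.5, 1.0]
finger_gap: 0.998
```

Emit:
drive_tool([
  [[2.49,-2.73,0.78,0,0,0],[2.49,-2.73,0.78,0,0,0],[2.49,-2.73,0.78,0,0,0],[2.49,-2.73,0.78,0,0,0],[2.49,-2.73,0.78,0,0,0]],
])

```text
time: 2.55
position: [0.5466, -0.1055, 0.3415]
orientation: [3.141, -0.0, 0.37]
wrist_force: [0.6, -0.8, -0.2]
finger_gap: 1.0
```

Emit:
drive_tool([
  [[2.49,-2.73,0.78,0,0,0],[2.49,-2.73,0.78,0,0,0],[2.49,-2.73,0.78,0,0,0],[2.49,-2.73,0.78,0,0,0]],
])

```text
time: 2.88
position: [0.6001, 0.0323, 0.3102]
orientation: [3.141, -0.0, 0.37]
wrist_force: [0.5, 0.0, 0.2]
finger_gap: 0.999
```

```bash
python3 - <<'E'
from h import *
st=ctrl.observe()
im,d=ctrl.read_camera("wrist"); save(im,"w1.png"); np.save("w1.npy",im);np.save("w1d.npy",d);np.save("w1st.npy",st,allow_pickle=True)
for n,z in (("bracket_home",.026),("screw_head",.0145),("pad_top",.004)):
    for r in ctrl.landmark_of("wrist",n)[:2]:
        l=r["location"];print(n,np.round(l),r["confidence"],at_z("wrist",l,z,st).round(4),d[int(l[1]),int(l[0])])
P=cloud("wrist",d,st); hsv=cv2.cvtColor(im,cv2.COLOR_RGB2HSV)
m=(hsv[...,0]>5)&(hsv[...,0]<20)&(hsv[...,1]>150)&(d>0)
Q=P[m]; print(len(Q),np.percentile(Q[:,2],[1,10,50,90,99]).round(4))
for lo,hi in((.003,.009),(.036,.048)):
    q=Q[(Q[:,2]>lo)&(Q[:,2]<hi)]; rc=cv2.minAreaRect((q[:,:2]*1000).astype(np.float32)); print(lo,len(q),rc, np.median(q[:,2]))
    if lo>.01:
        for s in (q[:,0]>.62,q[:,0]<.62):
            print(q[s].mean(0),cv2.minAreaRect((q[s][:,:2]*1000).astype(np.float32)))
E
```

```text
bracket_home [324. 208.] 0.78 [0.616 0.038 0.026] 0.2924963
screw_head [327. 191.] 0.82 [0.6251 0.0398 0.0145] 0.28125793
pad_top [292. 375.] 0.84 [0.4692 0.0098 0.004 ] 0.08792395
10290 [0.0049 0.0057 0.0069 0.2077 0.2263]
0.003 7015 ((627.2996215820312, 38.86822509765625), (87.05592346191406, 43.72154235839844), 5.125007629394531) 0.00647878063981544
0.036 1375 ((627.9500122070312, 38.73263931274414), (97.9721908569336, 45.174354553222656), 5.131766319274902) 0.04235523263752139
[0.67424518 0.04327478 0.04254674] ((674.2368774414062, 42.84185791015625), (5.043182373046875, 44.795597076416016), 5.168224811553955)
[0.58272183 0.03497398 0.04137944] ((582.189697265625, 34.62153625488281), (6.038821220397949, 45.169979095458984), 4.972334861755371)
```

View pics/w1.png

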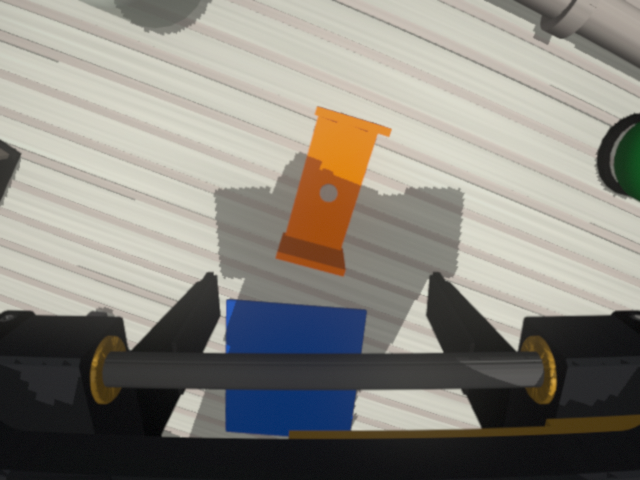

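```bash
cat >> h.py <<'E'
def plan(pos,yaw,n=None,step=.04):
    """rows (tool cm, rad) from the present pose to pos, yaw (pointing straight down), in 5s"""
    st=ctrl.observe(); R0=R.from_euler('xyz',st["orientation"]); p0=np.array(st["position"]); pos=np.array(pos,float)
    R1=R.from_euler('xyz',[np.pi,0,yaw]); w=(R0.inv()*R1).as_rotvec()
    if n is None: n=int(np.ceil(max(np.linalg.norm(pos-p0)/step,np.linalg.norm(w)/.122)))
    n=max(n,1)
    rows=[]
    for i in range(n):
        Ri=R0*R.from_rotvec(w*i/n)
        rows.append(np.r_[Ri.inv().apply((pos-p0)/n)*100,w/n].round(3).tolist())
    for i in range(0,n,5): print(rows[i:i+5])
E
python3 - <<'E'
from h import *
im=np.load("w1.npy");d=np.load("w1d.npy");st=np.load("w1st.npy",allow_pickle=True).item()
c=im[170:215,300:355].astype(int); m=(c.max(2)-c.min(2)<45); v,u=np.nonzero(m); print(len(u),u.mean()+300,v.mean()+170,np.ptp(u),np.ptp(v))
s=at_z("wrist",(u.mean()+300,v.mean()+170),.0145,st); print("screw",s)
plan([.537,.287,.28],1.35)
E
```

```text
233 327.85407725321886 192.3261802575107 54 44
screw [0.62426233 0.03867053 0.0145    ]
[[0.384, -2.9, 0.335, -0.0, 0.0, -0.109], [0.696, -2.841, 0.335, -0.0, 0.0, -0.109], [1.0, -2.749, 0.335, -0.0, 0.0, -0.109], [1.292, -2.624, 0.335, -0.0, 0.0, -0.109], [1.569, -2.468, 0.335, -0.0, 0.0, -0.109]]
[[1.827, -2.284, 0.335, -0.0, 0.0, -0.109], [2.064, -2.072, 0.335, -0.0, 0.0, -0.109], [2.277, -1.836, 0.335, -0.0, 0.0, -0.109], [2.463, -1.578, 0.335, -0.0, 0.0, -0.109]]
```

Emit:
drive_tool([
  [[0.384,-2.9,0.335,0,0,-0.109],[0.696,-2.841,0.335,0,0,-0.109],[1.0,-2.749,0.335,0,0,-0.109],[1.292,-2.624,0.335,0,0,-0.109],[1.569,-2.468,0.335,0,0,-0.109]],
])

```text
time: 3.5
position: [0.5647, 0.1723, 0.2942]
orientation: [3.141, -0.0, 0.918]
wrist_force: [0.9, -0.5, -0.3]
finger_gap: 1.002
```

Emit:
drive_tool([
  [[1.827,-2.284,0.335,0,0,-0.109],[2.064,-2.072,0.335,0,0,-0.109],[2.277,-1.836,0.335,0,0,-0.109],[2.463,-1.578,0.335,0,0,-0.109]],
])

```text
time: 3.83
position: [0.5371, 0.2861, 0.2808]
orientation: [3.141, -0.0, 1.354]
wrist_force: [0.1, -0.1, -0.0]
finger_gap: 0.996
```

```bash
python3 - <<'E'
from h import *
st=ctrl.observe()
im,d=ctrl.read_camera("wrist"); save(im,"w2.png"); np.save("w2.npy",im);np.save("w2d.npy",d);np.save("w2st.npy",st,allow_pickle=True)
print(st["position"],st["orientation"])
for n,z in (("receiver_center",.024),("receiver_lamp",.04),("caddy",0)):
    for r in ctrl.landmark_of("wrist",n)[:2]:
        l=r["location"];print(n,np.round(l),r["confidence"],at_z("wrist",l,z,st).round(4))
P=cloud("wrist",d,st); hsv=cv2.cvtColor(im,cv2.COLOR_RGB2HSV).astype(int)
def rep(nm,m):
    Q=P[m&(d>0)&(P[...,2]<.07)&(P[...,2]>.02)]
    if len(Q)<10: print(nm,len(Q));return
    print(nm,len(Q),np.median(Q,0).round(4),cv2.minAreaRect((Q[:,:2]*1000).astype(np.float32)))
near=np.hypot(P[...,0]-.537,P[...,1]-.287)<.06
rep("white",near&(hsv[...,1]<60)&(hsv[...,2]>100)&(P[...,2]<.044)&(P[...,2]>.037))
rep("green",near&(hsv[...,0]>45)&(hsv[...,0]<85)&(hsv[...,1]>120))
rep("red",near&((hsv[...,0]<6)|(hsv[...,0]>174))&(hsv[...,1]>130))
rep("yellow",near&(hsv[...,0]>20)&(hsv[...,0]<35)&(hsv[...,1]>120))
E
```

```text
[0.53712567 0.28607506 0.28075138] [ 3.14094898e+00 -1.79260402e-04  1.35441064e+00]
receiver_center [330. 236.] 0.71 [0.5421 0.2919 0.024 ]
receiver_lamp [380. 248.] 0.76 [0.5695 0.284  0.04  ]
white 4089 [0.5443 0.2885 0.0405] ((541.3758544921875, 291.45831298828125), (47.008541107177734, 64.26481628417969), 76.13200378417969)
green 545 [0.5437 0.3089 0.0411] ((543.1199951171875, 308.9849853515625), (4.216194152832031, 48.28855514526367), 76.12645721435547)
red 111 [0.5682 0.285  0.0433] ((568.2713012695312, 284.8735656738281), (6.059267997741699, 6.795743465423584), 28.886470794677734)
yellow 2558 [0.5395 0.2928 0.0445] ((538.5325927734375, 291.5673828125), (22.92140769958496, 46.72861862182617), 75.56995391845703)
```

View pics/w2.png

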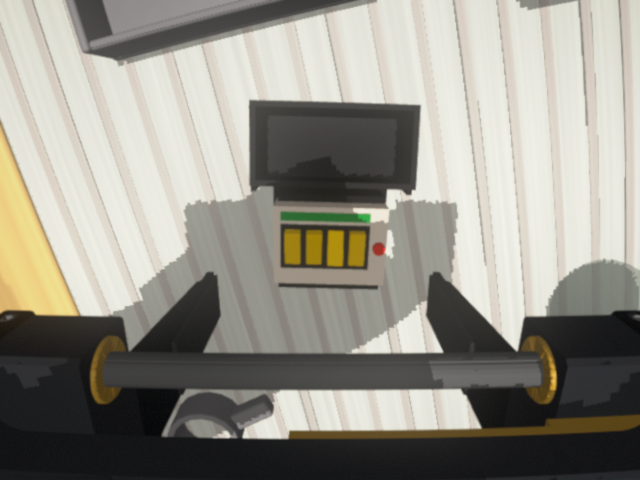

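Emit:
drive_tool([
  [[0.62,0.3,0,0,0,0.0256],[0,0,3,0,0,0],[0,0,3,0,0,0],[0,0,1.5,0,0,0],[0,0,0.58,0,0,0]],
])

```text
time: 4.45
position: [0.5418, 0.2895, 0.1975]
orientation: [-3.139, 0.002, 1.322]
wrist_force: [0.4, -0.4, -0.8]
finger_gap: 1.003
```

Emit:
drive_tool([
  [[0,0,0,0,0,0],[0,0,0,0,0,0],[0,0,0,0,0,0],[0,0,0,0,0,0]],
], gripper=0)

```text
time: 4.78
position: [0.5418, 0.2914, 0.2009]
orientation: [3.14, -0.001, 1.325]
wrist_force: [-0.2, -0.3, -0.4]
finger_gap: 0.773
```

Emit:
drive_tool([
  [[0,0,0,0,0,0],[0,0,0,0,0,0],[0,0,0,0,0,0],[0,0,0,0,0,0]],
])

```text
time: 5.12
position: [0.5416, 0.2916, 0.2004]
orientation: [3.14, -0.001, 1.325]
wrist_force: [0.0, -2.8, 6.7]
finger_gap: 0.672
```

Emit:
drive_tool([
  [[0,0,-1.5,0,0,0],[0,0,-2.5,0,0,0],[0,0,-3,0,0,0],[0,0,-2,0,0,0]],
])

```text
time: 5.45
position: [0.5414, 0.2917, 0.2916]
orientation: [3.141, -0.001, 1.325]
wrist_force: [0.4, 0.0, -1.5]
finger_gap: 0.668
```

```bash
python3 - <<'E'
from h import *
st=ctrl.observe(); print(st["finger_gap"],st["position"],st["orientation"],st["wrist_force"])
plan([.478,.01,.26],1.3258+.13+0.12)
for c in ("top0",):
    im=np.load(c+".npy");d=np.load(c+"d.npy");P=cloud("top",d);hsv=cv2.cvtColor(im,cv2.COLOR_RGB2HSV)
    m=(hsv[...,0]>105)&(hsv[...,0]<125)&(hsv[...,1]>150)&(P[...,0]>.35)&(d>0)
    q=at_z; Q=P[m]; print(cv2.minAreaRect((Q[:,:2]*1000).astype(np.float32)),np.median(Q[:,2]))
E
```

```text
0.6681293121691428 [0.5414152  0.29173753 0.29159346] [ 3.14079430e+00 -5.08416493e-04  1.32539424e+00] [ 0.42080974  0.01600442 -1.53582647]
[[-3.609, 0.086, 0.393, 0.0, -0.0, -0.031], [-3.61, -0.027, 0.393, 0.0, -0.0, -0.031], [-3.607, -0.14, 0.394, 0.0, -0.0, -0.031], [-3.601, -0.252, 0.394, 0.0, -0.0, -0.031], [-3.591, -0.365, 0.394, 0.0, -0.0, -0.031]]
[[-3.578, -0.477, 0.394, 0.0, -0.0, -0.031], [-3.562, -0.589, 0.394, 0.0, -0.0, -0.031], [-3.541, -0.7, 0.395, 0.0, -0.0, -0.031]]
((996.1864013671875, 55.831787109375), (1201.911865234375, 1107.7994384765625), 2.869256019592285) 0.004072861490566515
```

```bash
python3 - <<'E'
from h import *
plan([.474,.011,.225],1.660)
E
```

```text
[[-3.609, 0.034, 0.831, 0.0, -0.0, -0.042], [-3.607, -0.116, 0.831, 0.0, -0.0, -0.042], [-3.599, -0.267, 0.831, 0.0, -0.0, -0.042], [-3.585, -0.417, 0.831, 0.0, -0.0, -0.042], [-3.564, -0.567, 0.831, 0.0, -0.0, -0.042]]
[[-3.538, -0.715, 0.832, 0.0, -0.0, -0.042], [-3.505, -0.862, 0.832, 0.0, -0.0, -0.042], [-3.465, -1.008, 0.832, 0.0, -0.0, -0.042]]
```

Emit:
drive_tool([
  [[-3.609,0.034,0.831,0,0,-0.042],[-3.607,-0.116,0.831,0,0,-0.042],[-3.6,-0.267,0.831,0,0,-0.042],[-3.585,-0.417,0.831,0,0,-0.042],[-3.564,-0.567,0.831,0,0,-0.042]],
])

```text
time: 5.87
position: [0.4984, 0.1149, 0.2479]
orientation: [3.141, 0.0, 1.538]
wrist_force: [1.2, 0.1, -3.1]
finger_gap: 0.673
```

Emit:
drive_tool([
  [[-3.538,-0.715,0.831,0,0,-0.042],[-3.505,-0.862,0.831,0,0,-0.042],[-3.465,-1.008,0.831,0,0,-0.042],[0,0,0,0,0,0]],
])

```text
time: 6.2
position: [0.4728, 0.0066, 0.222]
orientation: [-3.139, -0.0, 1.66]
wrist_force: [0.4, -0.1, -2.8]
finger_gap: 0.666
```

Emit:
drive_tool([
  [[0,0,1.5,0,0,0],[0,0,0.7,0,0,0],[0,0,0.2,0,0,0],[0,0,0,0,0,0]],
])

```text
time: 6.53
position: [0.4742, 0.011, 0.1994]
orientation: [-3.142, 0.0, 1.662]
wrist_force: [-1.2, -1.6, 3.5]
finger_gap: 0.671
```

Emit:
drive_tool([
  [[0,0,0,0,0,0],[0,0,0,0,0,0],[0,0,-0.5,0,0,0],[0,0,-3,0,0,0],[0,0,-4,0,0,0.05]],
], gripper=100)

```text
time: 6.95
position: [0.4738, 0.0111, 0.2733]
orientation: [-3.136, -0.001, 1.612]
wrist_force: [0.0, 0.4, -0.2]
finger_gap: 0.962
```

Emit:
drive_tool([
  [[0,0,-1,0,0,0.122],[0,0,0,0,0,0.122],[0,0,0,0,0,0.122],[0,0,0,0,0,0.122],[0,0,0,0,0,0.122]],
])

```text
time: 7.37
position: [0.4741, 0.0111, 0.2846]
orientation: [3.141, -0.0, 0.996]
wrist_force: [0.1, 0.9, -1.0]
finger_gap: 0.997
```

Emit:
drive_tool([
  [[0,0,0,0,0,0.122],[0,0,0,0,0,0.122],[0,0,0,0,0,0.122],[0,0,0,0,0,0.122],[0,0,0,0,0,0.122]],
])

```text
time: 7.78
position: [0.4741, 0.0111, 0.2845]
orientation: [3.141, -0.0, 0.386]
wrist_force: [0.7, 0.3, 0.3]
finger_gap: 0.999
```

Emit:
drive_tool([
  [[0,0,0,0,0,0.122],[0,0,0,0,0,0.122],[0,0,0,0,0,0.056],[0,0,0,0,0,0]],
])

```text
time: 8.12
position: [0.4741, 0.0111, 0.2844]
orientation: [3.141, -0.0, 0.089]
wrist_force: [0.2, 0.1, -0.5]
finger_gap: 1.003
```

```bash
cat >> h.py <<'E'
def receiver(zt=.040,ctr=(.474,.011),name=None):
    st=ctrl.observe(); im,d=ctrl.read_camera("wrist"); P=cloud("wrist",d,st); hsv=cv2.cvtColor(im,cv2.COLOR_RGB2HSV).astype(int)
    if name: save(im,name+".png"); np.save(name+".npy",im);np.save(name+"d.npy",d);np.save(name+"st.npy",st,allow_pickle=True)
    near=np.hypot(P[...,0]-ctr[0],P[...,1]-ctr[1])<.06
    print(st["position"].round(4),st["orientation"].round(4),st["time"])
    for nm,m in (("white",(hsv[...,1]<70)&(hsv[...,2]>90)&(abs(P[...,2]-zt)<.004)),("green",(hsv[...,0]>45)&(hsv[...,0]<85)&(hsv[...,1]>120)),("red",((hsv[...,0]<5)|(hsv[...,0]>174))&(hsv[...,1]>130)),("yellow",(hsv[...,0]>20)&(hsv[...,0]<35)&(hsv[...,1]>120))):
        Q=P[m&near&(d>0)&(P[...,2]>zt-.01)&(P[...,2]<zt+.02)]
        if len(Q)>10: print(nm,len(Q),np.median(Q,0).round(4),[np.round(x,2) for x in cv2.minAreaRect((Q[:,:2]*1000).astype(np.float32))])
E
python3 - <<'E'
from h import *
receiver(name="w3")
E
```

```text
[0.4741 0.0111 0.2844] [ 3.1415e+00 -2.0000e-04  8.9100e-02] 8.1167
white 4068 [0.4837 0.0041 0.0404] [array([473.72,  10.66]), array([64.84, 46.07]), np.float64(5.19)]
green 486 [0.4705 0.0276 0.0411] [array([469.21,  27.66]), array([48.65,  3.75]), np.float64(5.02)]
red 108 [0.5011 0.013  0.0434] [array([501.19,  13.01]), array([6.51, 6.14]), np.float64(23.4)]
yellow 2443 [0.4714 0.0104 0.0446] [array([469.76,  10.05]), array([47.81, 20.71]), np.float64(5.12)]
```

View pics/w3.png

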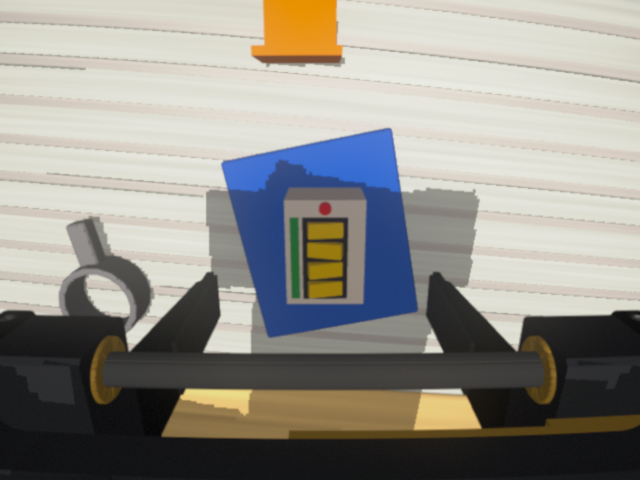

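Emit:
drive_tool([
  [[0,0,1,0,0,0],[0,0,2.5,0,0,0],[0,0,3,0,0,0],[0,0,1.3,0,0,0],[0,0,0.5,0,0,0]],
], gripper=68)

```text
time: 8.58
position: [0.4738, 0.011, 0.1994]
orientation: [-3.141, 0.003, 0.094]
wrist_force: [0.1, 0.4, 0.4]
finger_gap: 0.711
```

Emit:
drive_tool([
  [[0,0,0,0,0,0],[0,0,0,0,0,0],[0,0,0,0,0,0],[0,0,0,0,0,0],[0,0,0,0,0,0]],
], gripper=0)

```text
time: 9.0
position: [0.4743, 0.0108, 0.2021]
orientation: [3.141, -0.002, 0.092]
wrist_force: [-0.4, 0.3, 8.2]
finger_gap: 0.48
```

Emit:
drive_tool([
  [[0,0,0,0,0,0],[0,0,0,0,0,0]],
])

```text
time: 9.17
position: [0.4743, 0.0108, 0.2021]
orientation: [3.141, -0.002, 0.091]
wrist_force: [0.1, 0.5, 8.1]
finger_gap: 0.484
```

```bash
python3 - <<'E'
from h import *
st=ctrl.observe(); print(st["finger_gap"],st["position"],st["orientation"],st["wrist_force"])
E
```

```text
0.4835158664238045 [0.47431283 0.01080674 0.20208108] [ 3.14109752e+00 -1.91228682e-03  9.14792217e-02] [0.10932994 0.52621062 8.08388486]
```

Emit:
drive_tool([
  [[0,0,-1.5,0,0,0],[0,0,-2.5,0,0,0],[0,0,-2,0,0,0],[3,-0.26,0,0,0,0],[4,-0.34,0,0,0,0]],
])

```text
time: 9.58
position: [0.5425, 0.0232, 0.2631]
orientation: [3.141, -0.001, 0.091]
wrist_force: [1.5, -2.4, -2.9]
finger_gap: 0.483
```

Emit:
drive_tool([
  [[4,-0.34,0,0,0,0],[3.5,-0.3,0,0,0,0],[1.86,-0.17,0,0,0,0.002],[0,0,0,0,0,0],[0,0,0,0,0,0]],
])

```text
time: 10.0
position: [0.6358, 0.04, 0.2607]
orientation: [3.142, 0.001, 0.09]
wrist_force: [0.1, -0.2, -1.9]
finger_gap: 0.482
```

```bash
python3 - <<'E'
from h import *
receiver(zt=.100,ctr=(.636,.040),name="w4")
im=np.load("w4.npy");d=np.load("w4d.npy");st=np.load("w4st.npy",allow_pickle=True).item()
P=cloud("wrist",d,st); hsv=cv2.cvtColor(im,cv2.COLOR_RGB2HSV)
m=(hsv[...,0]>5)&(hsv[...,0]<20)&(hsv[...,1]>150)&(d>0)&(P[...,2]>.036)&(P[...,2]<.048)
q=P[m]
for s in (q[:,0]>.62,q[:,0]<.62):
    if s.sum()>5: print(s.sum(),q[s].mean(0),cv2.minAreaRect((q[s][:,:2]*1000).astype(np.float32)))
print(st["finger_gap"],st["wrist_force"])
E
```

```text
[0.6358 0.04   0.2607] [3.1416e+00 7.0000e-04 8.9800e-02] 10.0
white 6830 [0.6548 0.0351 0.099 ] [array([634.24,  40.6 ]), array([65.82, 63.1 ]), np.float64(5.04)]
green 778 [0.6392 0.0583 0.0997] [array([638.59,  58.3 ]), array([32.58,  4.26]), np.float64(4.96)]
red 282 [0.6624 0.0429 0.102 ] [array([662.21,  42.94]), array([6.99, 6.96]), np.float64(49.95)]
yellow 3747 [0.6412 0.0411 0.103 ] [array([631.76,  40.15]), array([46.18, 21.51]), np.float64(5.24)]
1153 [0.67502596 0.04261497 0.04180127] ((674.5551147460938, 42.83259582519531), (5.746521472930908, 45.483272552490234), 5.10653829574585)
0.48156252278131806 [ 0.09129082 -0.17639287 -1.94361031]
```

View pics/w4.png

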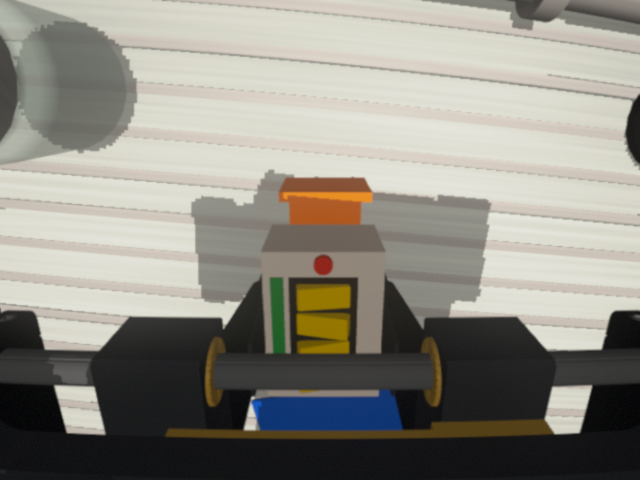

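Emit:
drive_tool([
  [[0,0.05,1.3,0,0,0],[0,0,2,0,0,0],[0,0,1.1,0,0,0],[0,0,0,0,0,0]],
])

```text
time: 10.38
position: [0.6347, 0.039, 0.2143]
orientation: [-3.141, 0.005, 0.089]
wrist_force: [0.1, -0.0, -2.6]
finger_gap: 0.483
```

Emit:
drive_tool([
  [[0,0,0.35,0,0,0],[0,0,0.35,0,0,0],[0,0,0.3,0,0,0],[0,0,0,0,0,0]],
])

```text
time: 10.72
position: [0.6357, 0.0392, 0.207]
orientation: [3.142, 0.0, 0.089]
wrist_force: [-0.6, 0.7, -3.1]
finger_gap: 0.484
```

Emit:
drive_tool([
  [[0,0,0.15,0,0,0],[0,0,0.1,0,0,0],[0,0,0.05,0,0,0],[0,0,0,0,0,0]],
])

```text
time: 11.05
position: [0.6358, 0.0393, 0.2042]
orientation: [3.141, -0.0, 0.089]
wrist_force: [-0.5, -0.4, -2.8]
finger_gap: 0.481
```

Emit:
drive_tool([
  [[0,0,0.06,0,0,0],[0,0,0.06,0,0,0],[0,0,0,0,0,0]],
])

```text
time: 11.3
position: [0.6358, 0.0393, 0.2041]
orientation: [3.141, -0.001, 0.089]
wrist_force: [-4.2, -0.4, 9.7]
finger_gap: 0.482
```

Emit:
drive_tool([
  [[0,0,-0.08,0,0,0],[-0.4,0,0,0,0,0],[-0.5,0,0,0,0,0],[-0.4,0,0,0,0,0],[0,0,0,0,0,0]],
])

```text
time: 11.72
position: [0.6223, 0.038, 0.2041]
orientation: [3.141, -0.0, 0.089]
wrist_force: [-0.8, -0.1, 7.4]
finger_gap: 0.481
```

Emit:
drive_tool([
  [[-0.15,0,0,0,0,0],[-0.1,0,0,0,0,0],[0,0,0,0,0,0]],
])

```text
time: 11.97
position: [0.6205, 0.0378, 0.2041]
orientation: [3.141, -0.001, 0.089]
wrist_force: [2.6, -0.2, 6.2]
finger_gap: 0.484
```

Emit:
drive_tool([
  [[-0.1,0,0,0,0,0],[0,0,0,0,0,0]],
])

```text
time: 12.13
position: [0.6197, 0.0378, 0.2041]
orientation: [3.141, -0.002, 0.089]
wrist_force: [4.7, 0.3, 5.6]
finger_gap: 0.482
```

Emit:
drive_tool([
  [[-0.1,0,0,0,0,0],[0,0,0,0,0,0]],
])

```text
time: 12.3
position: [0.6191, 0.0377, 0.2041]
orientation: [3.141, -0.003, 0.089]
wrist_force: [7.9, 1.5, 4.7]
finger_gap: 0.48
```

Emit:
drive_tool([
  [[-0.15,0,0,0,0,0],[0,0,0,0,0,0]],
])

```text
time: 12.47
position: [0.6182, 0.0376, 0.2043]
orientation: [3.141, -0.006, 0.089]
wrist_force: [13.4, 2.2, 0.4]
finger_gap: 0.482
```

Emit:
drive_tool([
  [[-0.15,0,0,0,0,0],[0,0,0,0,0,0],[0,0,0,0,0,0]],
])

```text
time: 12.72
position: [0.6175, 0.0376, 0.2044]
orientation: [3.141, -0.009, 0.089]
wrist_force: [17.9, 3.2, -1.9]
finger_gap: 0.486
```

```bash
python3 - <<'E'
from h import *
receiver(zt=.042,ctr=(.619,.038),name="w5")
im=np.load("w5.npy");d=np.load("w5d.npy");st=np.load("w5st.npy",allow_pickle=True).item()
P=cloud("wrist",d,st); hsv=cv2.cvtColor(im,cv2.COLOR_RGB2HSV)
m=(hsv[...,0]>5)&(hsv[...,0]<20)&(hsv[...,1]>150)&(d>0)&(P[...,2]>.036)&(P[...,2]<.048)
q=P[m]
for s in (q[:,0]>.62,q[:,0]<.62):
    if s.sum()>5: print(s.sum(),q[s].mean(0),cv2.minAreaRect((q[s][:,:2]*1000).astype(np.float32)))
print(st["finger_gap"],st["wrist_force"])
E
```

```text
[0.6175 0.0376 0.2044] [ 3.1408 -0.0089  0.0889] 12.7167
white 6940 [0.6388 0.0326 0.0428] [array([625.61,  34.94]), array([92.95, 54.94]), np.float64(3.8)]
green 786 [0.6226 0.0559 0.0434] [array([621.64,  55.9 ]), array([32.62,  4.29]), np.float64(5.05)]
red 280 [0.6455 0.0405 0.0459] [array([645.51,  40.5 ]), array([7.12, 6.56]), np.float64(15.83)]
yellow 3754 [0.6245 0.0387 0.0468] [array([615.26,  37.77]), array([45.8, 21.5]), np.float64(5.49)]
2147 [0.67478543 0.04280012 0.04205745] ((674.4655151367188, 42.82008361816406), (5.522158145904541, 45.619991302490234), 5.006780624389648)
1298 [0.58241632 0.03472412 0.04232842] ((582.1348266601562, 34.73872756958008), (6.93133544921875, 45.66793441772461), 5.465124607086182)
0.48567387865459083 [17.91397329  3.2157394  -1.93841147]
```

Emit:
drive_tool([
  [[0.15,0,0,0,0,0],[0.15,0,0,0,0,0],[0,0,0,0,0,0]],
])

```text
time: 13.02
position: [0.6192, 0.0377, 0.2041]
orientation: [3.141, -0.003, 0.089]
wrist_force: [7.1, 0.8, 4.5]
finger_gap: 0.481
```

Emit:
drive_tool([
  [[0,0,0,0,0,0],[0,0,0,0,0,0],[0,0,0,0,0,0],[0,0,0,0,0,0]],
], gripper=75)

```text
time: 13.35
position: [0.618, 0.0377, 0.2032]
orientation: [-3.141, 0.002, 0.089]
wrist_force: [-0.3, 0.0, -0.0]
finger_gap: 0.704
```

Emit:
drive_tool([
  [[0,0,-1.5,0,0,0],[0,0,-3,0,0,0],[0,0,-4,0,0,0],[0,0,0,0,0,0]],
])

```text
time: 13.68
position: [0.6192, 0.0378, 0.2948]
orientation: [3.14, -0.008, 0.089]
wrist_force: [0.2, 0.1, 0.8]
finger_gap: 0.751
```

```bash
python3 - <<'E'
from h import *
receiver(zt=.042,ctr=(.619,.038),name="w6")
im=np.load("w6.npy");d=np.load("w6d.npy");st=np.load("w6st.npy",allow_pickle=True).item()
P=cloud("wrist",d,st); hsv=cv2.cvtColor(im,cv2.COLOR_RGB2HSV)
m=(hsv[...,0]>5)&(hsv[...,0]<20)&(hsv[...,1]>150)&(d>0)&(P[...,2]>.036)&(P[...,2]<.048)
q=P[m]
for s in (q[:,0]>.62,q[:,0]<.62):
    if s.sum()>5: print(s.sum(),q[s].mean(0),cv2.minAreaRect((q[s][:,:2]*1000).astype(np.float32)))
plan([.501,-.263,.36],np.pi/2-.2)
E
```

```text
[0.6192 0.0378 0.2948] [ 3.1404 -0.008   0.0893] 13.6833
white 3740 [0.6291 0.0313 0.0424] [array([625.63,  38.92]), array([93.52, 46.18]), np.float64(5.08)]
green 372 [0.6139 0.0552 0.043 ] [array([614.05,  55.2 ]), array([47.81,  3.12]), np.float64(4.02)]
red 107 [0.6465 0.0406 0.0454] [array([646.33,  40.71]), array([6.67, 6.23]), np.float64(37.26)]
yellow 2380 [0.616  0.038  0.0465] [array([614.83,  37.78]), array([48.18, 21.17]), np.float64(5.76)]
765 [0.67459587 0.04305973 0.0420207 ] ((674.3473510742188, 43.07183074951172), (4.750378131866455, 44.631038665771484), 5.1435956954956055)
719 [0.58275031 0.03467029 0.04173525] ((582.28564453125, 34.57044219970703), (5.910953044891357, 45.41190719604492), 5.7035322189331055)
[[-1.306, 2.628, -0.623, 0.0, -0.0, -0.117], [-1.603, 2.458, -0.623, 0.0, -0.0, -0.117], [-1.878, 2.255, -0.623, 0.0, -0.0, -0.117], [-2.128, 2.021, -0.623, 0.0, -0.0, -0.117], [-2.349, 1.76, -0.623, 0.0, -0.0, -0.117]]
[[-2.537, 1.475, -0.623, 0.0, -0.0, -0.117], [-2.692, 1.17, -0.623, 0.0, -0.0, -0.117], [-2.81, 0.848, -0.622, 0.0, -0.0, -0.117], [-2.89, 0.516, -0.621, 0.0, -0.0, -0.117], [-2.93, 0.176, -0.62, 0.0, -0.0, -0.117]]
[[-2.931, -0.166, -0.619, 0.0, -0.0, -0.117]]
```

View pics/w6.png

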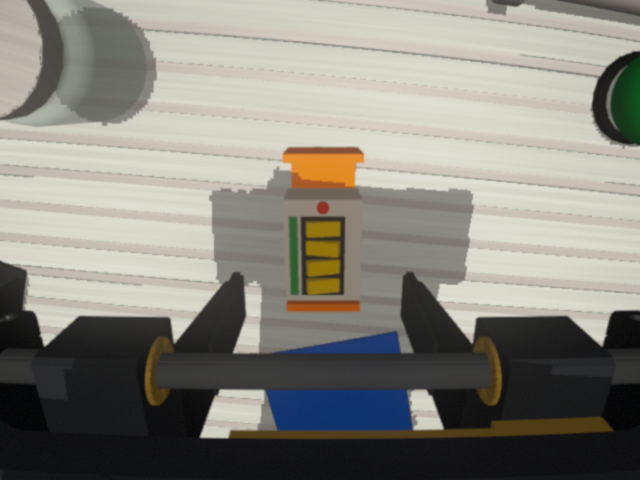

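```bash
python3 - <<'E'
from h import *
plan([.495,-.263,.35],.2)
E
```

```text
[[-1.663, 3.206, -0.65, 0.0, -0.001, -0.012], [-1.703, 3.185, -0.65, 0.0, -0.001, -0.012], [-1.743, 3.164, -0.649, 0.0, -0.001, -0.012], [-1.782, 3.142, -0.648, 0.0, -0.001, -0.012], [-1.821, 3.12, -0.648, 0.0, -0.001, -0.012]]
[[-1.859, 3.097, -0.647, 0.0, -0.001, -0.012], [-1.898, 3.074, -0.646, 0.0, -0.001, -0.012], [-1.936, 3.051, -0.645, 0.0, -0.001, -0.012], [-1.974, 3.026, -0.645, 0.0, -0.001, -0.012]]
```

Emit:
drive_tool([
  [[-1.66,3.2,-0.62,0,0,-0.012],[-1.7,3.18,-0.62,0,0,-0.012],[-1.74,3.16,-0.62,0,0,-0.012],[-1.78,3.14,-0.62,0,0,-0.012],[-1.82,3.12,-0.62,0,0,-0.012]],
], gripper=60)

```text
time: 14.15
position: [0.5486, -0.1303, 0.3189]
orientation: [-3.141, 0.002, 0.15]
wrist_force: [1.1, 0.8, -1.1]
finger_gap: 0.603
```

Emit:
drive_tool([
  [[-1.86,3.1,-0.62,0,0,-0.012],[-1.9,3.07,-0.62,0,0,-0.012],[-1.93,3.05,-0.62,0,0,-0.012],[-1.97,3.03,-0.62,0,0,-0.012],[0,0,0,0,0,0]],
])

```text
time: 14.57
position: [0.4927, -0.2672, 0.3445]
orientation: [3.141, 0.0, 0.194]
wrist_force: [-0.2, 0.4, 1.2]
finger_gap: 0.597
```

```bash
python3 - <<'E'
from h import *
st=ctrl.observe(); im,d=ctrl.read_camera("wrist"); save(im,"w7.png"); np.save("w7.npy",im);np.save("w7d.npy",d);np.save("w7st.npy",st,allow_pickle=True)
P=cloud("wrist",d,st); hsv=cv2.cvtColor(im,cv2.COLOR_RGB2HSV).astype(int)
print(st["position"],st["orientation"])
red=((hsv[...,0]<6)|(hsv[...,0]>174))&(hsv[...,1]>130)&(d>0)&(np.hypot(P[...,0]-.5,P[...,1]+.263)<.06)
for nm,m in(("handle top",red&(P[...,2]>.106)&(P[...,2]<.12)),("block top",~red&(hsv[...,1]<60)&(np.hypot(P[...,0]-.5,P[...,1]+.263)<.06)&(abs(P[...,2]-.052)<.004))):
    Q=P[m]; print(nm,len(Q),np.median(Q,0).round(4),cv2.minAreaRect((Q[:,:2]*1000).astype(np.float32)))
E
```

```text
[ 0.49268375 -0.26720114  0.34445939] [3.14068038e+00 3.49232927e-04 1.93980999e-01]
handle top 836 [ 0.4967 -0.2694  0.1123] ((495.48138427734375, -269.60784912109375), (16.3560848236084, 15.57806396484375), 8.816598892211914)
block top 5052 [ 0.5027 -0.2645  0.0524] ((495.27032470703125, -269.5964660644531), (56.632171630859375, 55.951904296875), 9.452234268188477)
```

View pics/w7.png

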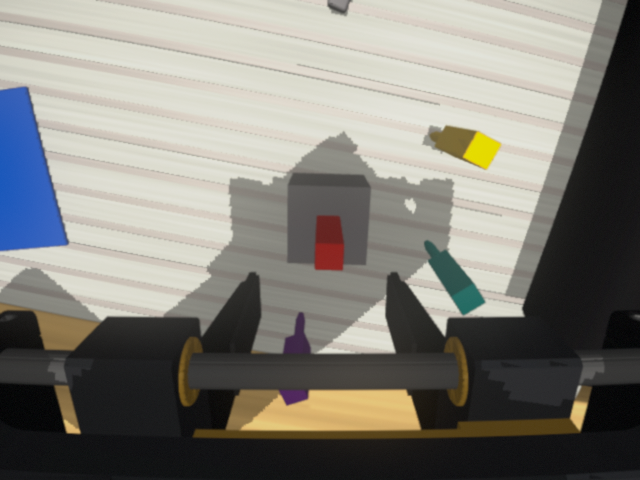

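Emit:
drive_tool([
  [[0.22,0.32,1,0,0,0.031],[0,0,2.5,0,0,0],[0,0,2.5,0,0,0],[0,0,1.2,0,0,0],[0,0,0.45,0,0,0]],
], gripper=45)

```text
time: 15.03
position: [0.4972, -0.2643, 0.2651]
orientation: [-3.138, 0.003, 0.167]
wrist_force: [0.4, -0.5, 0.3]
finger_gap: 0.45
```

Emit:
drive_tool([
  [[0,0,0,0,0,0],[0,0,0,0,0,0],[0,0,0,0,0,0],[0,0,0,0,0,0],[0,0,0,0,0,0]],
], gripper=0)

```text
time: 15.45
position: [0.4976, -0.2656, 0.2688]
orientation: [3.14, -0.001, 0.167]
wrist_force: [0.6, -8.9, -4.2]
finger_gap: 0.173
```

Emit:
drive_tool([
  [[0,0,0,0,0,0],[0,0,0,0,0,0]],
])

```text
time: 15.62
position: [0.4976, -0.2661, 0.2688]
orientation: [3.139, -0.002, 0.166]
wrist_force: [1.4, -6.6, -2.3]
finger_gap: 0.168
```

Emit:
drive_tool([
  [[0,0,0,0,0,0],[0,0,0,0,0,0],[-0.14,0.19,0,0,0,0],[-0.14,0.19,0,0,0,0],[0,0,0,0,0,0]],
], gripper=40)

```text
time: 16.03
position: [0.4951, -0.2699, 0.2681]
orientation: [3.142, 0.0, 0.166]
wrist_force: [-0.4, -0.2, -0.7]
finger_gap: 0.389
```

Emit:
drive_tool([
  [[0,0,0,0,0,0],[0,0,0,0,0,0],[0,0,0,0,0,0],[0,0,0,0,0,0],[0,0,0,0,0,0]],
], gripper=0)

```text
time: 16.45
position: [0.4953, -0.2695, 0.268]
orientation: [3.142, 0.0, 0.166]
wrist_force: [0.3, -0.4, -0.5]
finger_gap: 0.165
```

Emit:
drive_tool([
  [[0,0,0,0,0,0],[0,0,0,0,0,0]],
])

```text
time: 16.62
position: [0.4953, -0.2696, 0.268]
orientation: [3.142, 0.0, 0.166]
wrist_force: [-0.1, 0.6, -0.2]
finger_gap: 0.167
```

Emit:
drive_tool([
  [[0,0,-1,0,0,0],[0,0,-2.5,0,0,0],[0,0,-2.5,0,0,0],[0,0,-1.5,0,0,0]],
])

```text
time: 16.95
position: [0.4954, -0.2696, 0.3459]
orientation: [3.14, -0.002, 0.166]
wrist_force: [1.1, -0.7, -0.2]
finger_gap: 0.167
```

Emit:
drive_tool([
  [[1.5,-2.21,0.15,0,0,0],[2.09,-3.21,0.15,0,0,0],[2.09,-3.21,0.15,0,0,0],[2.09,-3.21,0.15,0,0,0],[2.09,-3.21,0.15,0,0,0]],
])

```text
time: 17.37
position: [0.568, -0.1032, 0.3364]
orientation: [3.141, -0.001, 0.166]
wrist_force: [0.7, -0.8, 0.5]
finger_gap: 0.169
```

Emit:
drive_tool([
  [[2.09,-3.21,0.15,0,0,0],[2.09,-3.21,0.15,0,0,0],[2.09,-3.21,0.15,0,0,0],[1.5,-2.5,0.15,0,0,0],[1.19,-1.7,0,0,0,0]],
])

```text
time: 17.78
position: [0.6335, 0.0492, 0.33]
orientation: [-3.141, -0.0, 0.168]
wrist_force: [-0.1, -0.0, 0.1]
finger_gap: 0.165
```

Emit:
drive_tool([
  [[0,0,0,0,0,0],[0,0,0,0,0,0],[0,0,0,0,0,0]],
])

```text
time: 18.03
position: [0.6328, 0.0458, 0.3299]
orientation: [3.141, 0.0, 0.166]
wrist_force: [0.7, -0.4, -0.9]
finger_gap: 0.166
```

```bash
python3 - <<'E'
from h import *
receiver(zt=.042,ctr=(.619,.038),name="w8")
st=np.load("w8st.npy",allow_pickle=True).item()
im=np.load("w8.npy"); T=R.from_euler('xyz',st["orientation"])
tip=T.apply([0,0,.261])+st["position"]; px=proj("wrist",tip,st); print("tip exp",tip,px)
save(cv2.resize(im[180:400,200:460],None,fx=3,fy=2.7),"w8c.png")
plan([.6332,.0465,.3295],.166)
E
```

```text
[0.6328 0.0458 0.3299] [3.1414e+00 1.0000e-04 1.6620e-01] 18.0333
white 2238 [0.6381 0.0303 0.0424] [array([622.35,  38.61]), array([58.1, 46.2]), np.float64(5.04)]
green 193 [0.6194 0.0557 0.043 ] [array([618.62,  55.57]), array([38.2 ,  2.79]), np.float64(4.92)]
red 77 [0.6464 0.0406 0.0454] [array([626.89,  36.83]), array([46.63,  6.01]), np.float64(11.29)]
yellow 824 [0.6299 0.0361 0.0466] [array([621.86,  38.18]), array([34.06, 21.19]), np.float64(4.76)]
tip exp [0.63277327 0.04577485 0.06885415] [323.68685789 243.15274731]
[[0.058, -0.099, 0.038, 0.0, -0.0, -0.001]]
```

View pics/w8c.png

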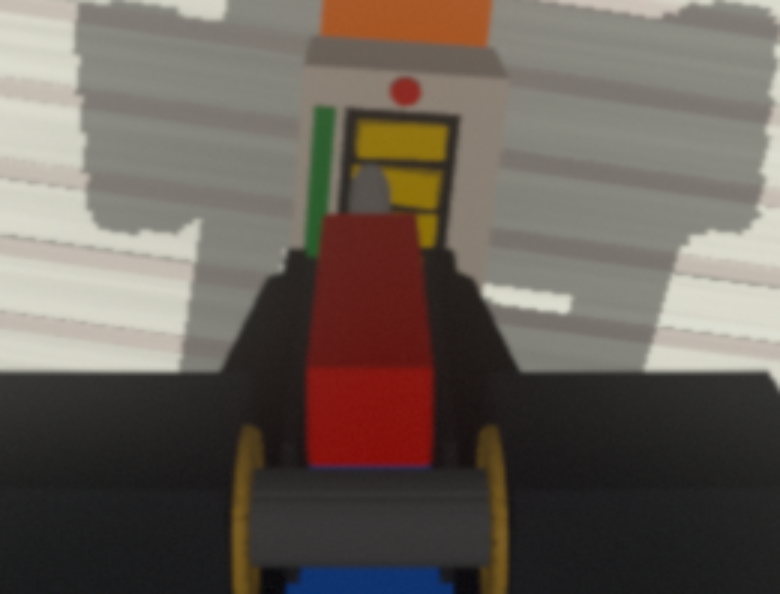

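Emit:
drive_tool([
  [[0.06,-0.1,0.6,0,0,0],[0,0,1.0,0,0,0],[0,0,0.3,0,0,0],[0,0,0,0,0,0],[0,0,0,0,0,0]],
])

```text
time: 18.5
position: [0.6335, 0.0472, 0.31]
orientation: [-3.142, 0.001, 0.166]
wrist_force: [-0.3, -0.6, -0.2]
finger_gap: 0.167
```

Emit:
drive_tool([
  [[0,0,0.15,0,0,0],[0,0,0.15,0,0,0],[0,0,0.1,0,0,0],[0,0,0,0,0,0]],
])

```text
time: 18.83
position: [0.6336, 0.0476, 0.3066]
orientation: [-3.142, -0.001, 0.166]
wrist_force: [0.7, 1.8, 1.7]
finger_gap: 0.166
```

Emit:
drive_tool([
  [[0,0,0.1,0,0,0],[0,0,0,0,0,0]],
])

```text
time: 19.0
position: [0.6335, 0.0476, 0.3056]
orientation: [-3.142, -0.0, 0.166]
wrist_force: [1.0, 2.5, 1.2]
finger_gap: 0.165
```

Emit:
drive_tool([
  [[0,0,0.1,0,0,0],[0,0,0,0,0,0]],
])

```text
time: 19.17
position: [0.6336, 0.0476, 0.3048]
orientation: [-3.142, -0.001, 0.166]
wrist_force: [-0.2, 2.3, 3.7]
finger_gap: 0.167
```

Emit:
drive_tool([
  [[0,0,0.05,0,0,0],[0,0,0,0,0,0]],
])

```text
time: 19.33
position: [0.6336, 0.0476, 0.3046]
orientation: [-3.142, -0.001, 0.166]
wrist_force: [-1.2, 1.7, 8.3]
finger_gap: 0.164
```

Emit:
drive_tool([
  [[0,0,-0.5,0,0,0],[0,0,-0.8,0,0,0],[-0.7,0.7,0,0,0,0],[-0.66,0.7,0,0,0,0],[0,0,0,0,0,0]],
])

```text
time: 19.75
position: [0.6214, 0.0298, 0.3169]
orientation: [3.141, 0.001, 0.165]
wrist_force: [0.2, -0.1, -0.7]
finger_gap: 0.169
```

Emit:
drive_tool([
  [[0,0,0,0,0,0],[0,0,0,0,0,0],[0,0,0.4,0,0,0],[0,0,0.3,0,0,0],[0,0,0,0,0,0]],
])

```text
time: 20.17
position: [0.6225, 0.0315, 0.3091]
orientation: [-3.141, 0.001, 0.166]
wrist_force: [0.6, -0.2, 0.1]
finger_gap: 0.167
```

Emit:
drive_tool([
  [[0,0,0.15,0,0,0],[0,0,0.15,0,0,0],[0,0,0.1,0,0,0],[0,0,0.1,0,0,0],[0,0,0,0,0,0]],
])

```text
time: 20.58
position: [0.6225, 0.0311, 0.3052]
orientation: [3.141, -0.001, 0.166]
wrist_force: [-0.1, -4.7, 5.9]
finger_gap: 0.169
```

Emit:
drive_tool([
  [[0,0,0.05,0,0,0],[0,0,0,0,0,0]],
])

```text
time: 20.75
position: [0.6225, 0.0311, 0.3051]
orientation: [3.141, -0.001, 0.166]
wrist_force: [-1.2, -3.1, 8.1]
finger_gap: 0.169
```

Emit:
drive_tool([
  [[0,0,0.03,0,0,0],[0,0,0,0,0,0]],
])

```text
time: 20.92
position: [0.6225, 0.0311, 0.305]
orientation: [3.141, -0.001, 0.166]
wrist_force: [-1.4, -3.3, 8.8]
finger_gap: 0.166
```

Emit:
drive_tool([
  [[0,0,-0.5,0,0,0],[0,0,-0.8,0,0,0],[-0.55,-0.75,0,0,0,0],[-0.54,-0.74,0,0,0,0],[0,0,0,0,0,0]],
])

```text
time: 21.33
position: [0.6078, 0.0457, 0.317]
orientation: [-3.141, 0.001, 0.167]
wrist_force: [0.1, -0.2, -0.9]
finger_gap: 0.166
```

Emit:
drive_tool([
  [[0,0,0,0,0,0],[0,0,0,0,0,0],[0,0,0.4,0,0,0],[0,0,0.3,0,0,0],[0,0,0,0,0,0]],
])

```text
time: 21.75
position: [0.6093, 0.0442, 0.3094]
orientation: [-3.141, 0.001, 0.166]
wrist_force: [0.1, 0.2, -0.3]
finger_gap: 0.168
```

Emit:
drive_tool([
  [[0,0,0.15,0,0,0],[0,0,0.15,0,0,0],[0,0,0.1,0,0,0],[0,0,0.1,0,0,0],[0,0,0,0,0,0]],
])

```text
time: 22.17
position: [0.6092, 0.0445, 0.3052]
orientation: [-3.141, -0.0, 0.166]
wrist_force: [0.5, 4.1, 3.3]
finger_gap: 0.166
```

Emit:
drive_tool([
  [[0,0,0.06,0,0,0],[0,0,0,0,0,0]],
])

```text
time: 22.33
position: [0.6093, 0.0444, 0.305]
orientation: [-3.141, -0.001, 0.166]
wrist_force: [-1.6, 4.3, 5.4]
finger_gap: 0.167
```

Emit:
drive_tool([
  [[0,0,0.03,0,0,0],[0,0,0,0,0,0]],
])

```text
time: 22.5
position: [0.6092, 0.0445, 0.3049]
orientation: [-3.141, -0.001, 0.166]
wrist_force: [-2.2, 3.5, 6.8]
finger_gap: 0.17
```

Emit:
drive_tool([
  [[0,0,0.03,0,0,0],[0,0,0,0,0,0]],
])

```text
time: 22.67
position: [0.6092, 0.0445, 0.3048]
orientation: [-3.141, -0.001, 0.166]
wrist_force: [-1.7, 4.4, 9.9]
finger_gap: 0.168
```

Emit:
drive_tool([
  [[0,0,-0.5,0,0,0],[0,0,-0.8,0,0,0],[-0.65,0.65,0,0,0,0],[-0.65,0.65,0,0,0,0],[0,0,0,0,0,0]],
])

```text
time: 23.08
position: [0.5975, 0.0279, 0.3169]
orientation: [3.141, 0.001, 0.165]
wrist_force: [-0.3, -0.7, -0.6]
finger_gap: 0.169
```

Emit:
drive_tool([
  [[0,0,0,0,0,0],[0,0,0,0,0,0],[0,0,0.4,0,0,0],[0,0,0.3,0,0,0],[0,0,0,0,0,0]],
])

```text
time: 23.5
position: [0.5985, 0.0294, 0.309]
orientation: [-3.141, 0.001, 0.166]
wrist_force: [-0.3, 0.9, -0.7]
finger_gap: 0.166
```

Emit:
drive_tool([
  [[0,0,0.15,0,0,0],[0,0,0.15,0,0,0],[0,0,0.1,0,0,0],[0,0,0.1,0,0,0],[0,0,0,0,0,0]],
])

```text
time: 23.92
position: [0.5986, 0.0293, 0.3054]
orientation: [3.141, -0.001, 0.166]
wrist_force: [-0.6, 0.5, 6.1]
finger_gap: 0.167
```

Emit:
drive_tool([
  [[0,0,0.03,0,0,0],[0,0,0,0,0,0]],
])

```text
time: 24.08
position: [0.5986, 0.0293, 0.3054]
orientation: [3.141, -0.001, 0.166]
wrist_force: [-1.0, -0.6, 7.9]
finger_gap: 0.162
```

Emit:
drive_tool([
  [[0,0,0.03,0,0,0],[0,0,0,0,0,0]],
])

```text
time: 24.25
position: [0.5986, 0.0293, 0.3053]
orientation: [3.141, -0.001, 0.166]
wrist_force: [-2.2, 0.1, 8.7]
finger_gap: 0.165
```

Emit:
drive_tool([
  [[0,0,-1,0,0,0],[0,0,-2.5,0,0,0],[-3,2,-1.5,0,0,0],[-3,2,0,0,0,0],[0,0,0,0,0,0]],
])

```text
time: 24.67
position: [0.5429, -0.0222, 0.3556]
orientation: [3.141, 0.001, 0.165]
wrist_force: [0.7, 0.1, -1.0]
finger_gap: 0.163
```

```bash
python3 - <<'E'
from h import *
receiver(zt=.042,ctr=(.619,.038),name="w9")
im=np.load("w9.npy");d=np.load("w9d.npy");st=np.load("w9st.npy",allow_pickle=True).item()
P=cloud("wrist",d,st); C=np.array([.6189,.0382]);th=.0895
ex=np.array([np.cos(th),np.sin(th)]);ey=np.array([-ex[1],ex[0]])
L=P[...,:2]-C; lx=L@ex*1000; ly=L@ey*1000
for i,x in enumerate((15,3,-9,-21)):
    print(i+1,[ (int(m.sum()),round(float(np.median(P[...,2][m])*1000-6),1)) for y in (7,-7) for m in [(abs(lx-x)<2.5)&(abs(ly-y)<1.5)&(d>0)&(P[...,2]<.06)]])
u,v=proj("wrist",np.array([.617,.038,.045]),st).astype(int); print(u,v)
save(cv2.resize(im[v-60:v+60,u-80:u+80],None,fx=5,fy=5,interpolation=cv2.INTER_CUBIC),"w9c.png")
plan([.4953,-.2696,.345],.166)
E
```

```text
[ 0.5429 -0.0222  0.3556] [3.141e+00 7.000e-04 1.650e-01] 24.6667
white 3455 [0.6242 0.0296 0.0426] [array([614.93,  37.69]), array([72.57, 46.78]), np.float64(5.18)]
green 313 [0.6152 0.0552 0.0431] [array([614.37,  55.07]), array([47.26,  3.31]), np.float64(5.42)]
red 80 [0.6462 0.0403 0.0457] [array([646.29,  40.42]), array([5.75, 6.03]), np.float64(1.07)]
yellow 1806 [0.6178 0.0375 0.0467] [array([615.82,  37.79]), array([46.6 , 21.28]), np.float64(5.79)]
1 [(34, 39.1), (36, 43.1)]
2 [(32, 43.3), (36, 39.2)]
3 [(30, 38.8), (31, 43.5)]
4 [(37, 43.2), (35, 39.0)]
253 103
[[-1.273, 3.384, 0.151, 0.0, -0.0, -0.0], [-1.274, 3.383, 0.151, 0.0, -0.0, -0.0], [-1.275, 3.383, 0.151, 0.0, -0.0, -0.0], [-1.276, 3.383, 0.15, 0.0, -0.0, -0.0], [-1.277, 3.382, 0.15, 0.0, -0.0, -0.0]]
[[-1.278, 3.382, 0.15, 0.0, -0.0, -0.0], [-1.279, 3.382, 0.15, 0.0, -0.0, -0.0]]
```

View pics/w9c.png

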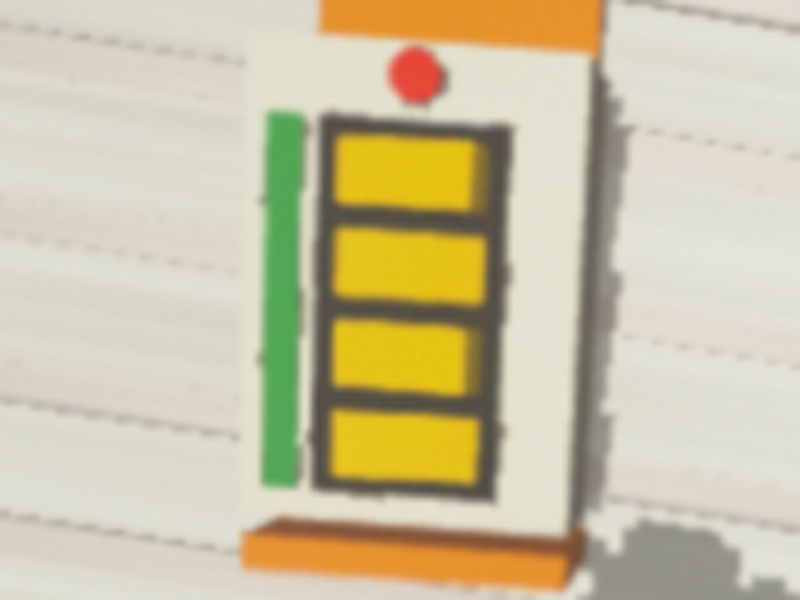

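Emit:
drive_tool([
  [[-1.27,3.38,0.15,0,0,0],[-1.27,3.38,0.15,0,0,0],[-1.27,3.38,0.15,0,0,0],[-1.27,3.38,0.15,0,0,0],[-1.27,3.38,0.15,0,0,0]],
])

```text
time: 25.13
position: [0.5115, -0.1986, 0.3471]
orientation: [3.141, -0.0, 0.167]
wrist_force: [0.1, -0.4, -0.2]
finger_gap: 0.163
```

Emit:
drive_tool([
  [[-1.28,3.38,0.15,0,0,0],[-1.28,3.0,0.15,0,0,0],[0,0,0,0,0,0],[0,0,0,0,0,0],[0,0,0,0,0,0]],
])

```text
time: 25.55
position: [0.497, -0.264, 0.3439]
orientation: [-3.141, 0.0, 0.166]
wrist_force: [0.5, 0.6, -0.3]
finger_gap: 0.166
```

Emit:
drive_tool([
  [[0,0,0,0,0,0],[0,0,0,0,0,0]],
])

```text
time: 25.72
position: [0.4971, -0.2633, 0.344]
orientation: [3.142, -0.0, 0.168]
wrist_force: [-0.3, -0.4, -0.4]
finger_gap: 0.167
```

```bash
python3 - <<'E'
from h import *
plan([.4953,-.2696,.345],.166)
E
```

```text
[[-0.285, 0.596, -0.096, 0.0, -0.0, 0.002]]
```

Emit:
drive_tool([
  [[-0.28,0.6,0,0,0,0.002],[0,0,1,0,0,0],[0,0,1,0,0,0],[0,0,0,0,0,0],[0,0,0,0,0,0]],
])

```text
time: 26.13
position: [0.4948, -0.2707, 0.3229]
orientation: [-3.14, 0.001, 0.164]
wrist_force: [0.0, 0.5, -0.4]
finger_gap: 0.164
```

Emit:
drive_tool([
  [[0,0,0,0,0,0],[0,0,0,0,0,0]],
])

```text
time: 26.3
position: [0.4949, -0.2708, 0.324]
orientation: [3.141, -0.0, 0.164]
wrist_force: [-0.3, 0.1, -0.2]
finger_gap: 0.165
```

Emit:
drive_tool([
  [[0.06,-0.11,0,0,0,0],[0,0,0,0,0,0],[0,0,0.6,0,0,0],[0,0,0.8,0,0,0],[0,0,0.8,0,0,0]],
])

```text
time: 26.72
position: [0.4952, -0.2695, 0.3012]
orientation: [3.141, -0.0, 0.164]
wrist_force: [0.3, -0.5, -0.1]
finger_gap: 0.169
```

Emit:
drive_tool([
  [[0,0,0.8,0,0,0],[0,0,1,0,0,0],[0,0,0.9,0,0,0],[0,0,0.3,0,0,0],[0,0,0,0,0,0]],
])

```text
time: 27.13
position: [0.4952, -0.2696, 0.2707]
orientation: [-3.14, 0.001, 0.164]
wrist_force: [-0.1, 0.7, -0.4]
finger_gap: 0.165
```

Emit:
drive_tool([
  [[0,0,0.2,0,0,0],[0,0,0.1,0,0,0],[0,0,0.08,0,0,0],[0,0,0,0,0,0]],
])

```text
time: 27.47
position: [0.4953, -0.2696, 0.2683]
orientation: [3.141, -0.0, 0.164]
wrist_force: [0.0, -0.4, -0.0]
finger_gap: 0.164
```

Emit:
drive_tool([
  [[0,0,0.05,0,0,0],[0,0,0.05,0,0,0],[0,0,0,0,0,0]],
])

```text
time: 27.72
position: [0.4953, -0.2696, 0.2679]
orientation: [3.141, -0.001, 0.164]
wrist_force: [-0.7, 0.7, 6.9]
finger_gap: 0.167
```

Seated on the block (6.9 N). Release, rise and check.

Emit:
drive_tool([
  [[0,0,-0.05,0,0,0],[0,0,0,0,0,0],[0,0,0,0,0,0],[0,0,0,0,0,0],[0,0,0,0,0,0]],
], gripper=50)

```text
time: 28.13
position: [0.4953, -0.2696, 0.2675]
orientation: [3.142, 0.0, 0.164]
wrist_force: [0.2, -0.1, -1.1]
finger_gap: 0.451
```

Emit:
drive_tool([
  [[0,0,-1,0,0,0],[0,0,-3,0,0,0],[0,0,-4,0,0,0],[-2,0,-3,0,0,0],[0,0,0,0,0,0]],
])

```text
time: 28.55
position: [0.4743, -0.2731, 0.3837]
orientation: [3.136, -0.005, 0.164]
wrist_force: [0.6, -0.1, 0.4]
finger_gap: 0.501
```

```bash
python3 - <<'E'
from h import *
st=ctrl.observe(); im,d=ctrl.read_camera("wrist"); save(im,"w10.png"); P=cloud("wrist",d,st); hsv=cv2.cvtColor(im,cv2.COLOR_RGB2HSV).astype(int)
print(st["position"],st["wrist_force"],st["time"])
red=((hsv[...,0]<6)|(hsv[...,0]>174))&(hsv[...,1]>130)&(d>0)&(np.hypot(P[...,0]-.5,P[...,1]+.263)<.06)&(P[...,2]>.05)&(P[...,2]<.13)
Q=P[red]; print("max z",np.percentile(Q[:,2],98)); Q=Q[Q[:,2]>.106]; print(len(Q),np.median(Q,0).round(4),cv2.minAreaRect((Q[:,:2]*1000).astype(np.float32)))
im2,d2=ctrl.read_camera("top"); P2=cloud("top",d2); save(im2,"top1.png")
P0=cloud("top",np.load("top0d.npy")); i0=np.load("top0.npy").astype(int)
a=np.abs(im2.astype(int)-i0).max(2)
save(np.vstack([im2[100:400,:],cv2.cvtColor((a[100:400]*3).clip(0,255).astype(np.uint8),cv2.COLOR_GRAY2RGB)]),"chk.png")
E
```

```text
[ 0.47434632 -0.27305763  0.38365946] [ 0.63152793 -0.06920293  0.35364132] 28.55
max z 0.11363774694626215
624 [ 0.4962 -0.269   0.1123] ((495.6371765136719, -269.1418151855469), (15.919660568237305, 14.602571487426758), 9.24312973022461)
```

View pics/chk.png

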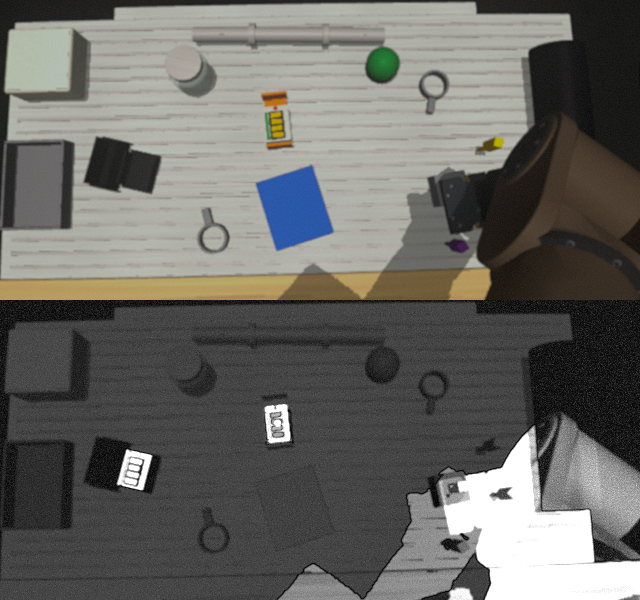

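```bash
python3 -c "
from station import ctrl
print(ctrl.hand_in())"
```

```text
the job is handed in; nothing more can be done
None
```

The job is done and handed in at about 28.7 s of the 64 s allowed. My last checks agreed with the task, but the hand-in gives no verdict.

- **Receiver:** I lifted it out of the caddy by its short ends, stood it on the blue pad and let go. I then took it by its long sides and lowered it over the screw with the lamp at the roomy end. I pulled it until it stopped firmly at about 18 N. After release the lamp was 28.1 mm from the roomy-end cheek, against 28 mm when fully home.
- **Rockers:** I pressed each one to its stop with about 8 to 10 N, slightly over the stated 8 N on some. The depth picture then showed green-stripe end / other end heights of 39.1/43.1, 43.3/39.2, 38.8/43.5 and 43.2/39.0 mm above the underside. That reads on, off, on, off from the lamp.
- **Pick:** My first grip was about 4 mm off and pressed the shaft sideways at about 9 N, so I opened and gripped it again cleanly. It is back in its block, with the handle top at 112.3 mm as before.
- **Other things on the stool:** The before-and-after top pictures show no change in anything visible. The arm hid the teal pick in the last picture, so I could not confirm that one directly. I never went near it.

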